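Move the painted cover plate with the flat lifter

ROBOT

A 6-joint arm with a two-finger parallel gripper is mounted at the origin on a cart in front of the work surface, level with it; the furniture and walls round the work are solid. World frame = base frame: x ahead of the robot, y to its left, z up, the work surface at z = 0. Lengths are in m, angles in degrees, forces in N, time in s.
With the tool pointing down it reaches from about 0.375 to 0.9 m from the base axis. Payload 3.1 kg.
Tool frame: the origin (TCP) lies at the very end of the fingers, on their centre line; the grasp point (between the pads) lies behind it (bot.grip_depth is the z of the grasp point in the tool frame, in m); z points along the fingers, y is the direction in which the jaws open and shut (so a half turn about z gives the same grasp; the last joint's range is limited). The gripper opens to 87 mm and grips with 3 to 60 N. Pads are 19 mm wide; open, the fingers measure 117 mm over their backs; the gripper's body (75 mm by 190 mm) begins 51 mm behind the grasp point.
Start: joints at [57.267, 30.224, 82.088, -0, 67.689, -10.227], TCP at [0.239, 0.577, 0.223] pointing down, gripper open.
Joint ranges: [-176.69, 176.69], [-43.24, 126.21], [12.49, 139.97], [-82, 262], [0, 151.66], [-163.58, 163.58]. Speed limits (degrees/s): [159.86, 159.86, 180, 180, 180, 180].

INTERFACE

Orientations are given as a 3x3 rotation matrix whose columns are the frame's x, y, z axes.
In Python, from rig import bot, vision gives the robot as it stands. The module is installed in compiled form; this text tells all that it offers.
- The arm moves only by the shell command python3 -m jog 'ROWS'. ROWS is JSON, a list of rows, each a list of 3 entries, a list of its own where there are three numbers: the shift along the tool's x, y, z in mm, then the turn, a rotation vector about the tool's x, y, z in degrees, then the closure, from 0 (fully open) to 1 (shut). In form: [[[dx, dy, dz], [wx, wy, wz], fingers], ...]. A call has 1 to 12 rows; each row is the pose to reach, as a shift and turn from the pose commanded when the call began, along the tool's axes at that moment; what a row does not reach only later rows make up. A row lasts 1/12 s, in which the tool goes at most 41.7 mm and 7.16 degrees, less where a joint would pass 70% of its speed; a pose out of reach is approached as far as the arm can. A call with a gripper value outside its range is refused whole. The fingers move at their own pace and stop on an object; the grip force is fixed at half the most. Time passes only in rows, so rows that repeat a pose let the fingers close. It gives the time, the measured TCP pose, the force and the opening at its end, in the units of the state.
- bot.read_state(): the state, without advancing time (a new reading comes with each control period).
- vision.capture(name): name is "scene" or "top"; returns the picture (384x512x3 uint8, red, green, blue); there is no depth.
- vision.camera_info(name): a dict with "intrinsics" (3x3 intrinsics, pixels), "dist" ([k1, k2, p1, p2, k3] as OpenCV has them; the pictures are not rectified), "camera_from_world" (4x4, takes a point from world to camera coordinates). Camera axes: x right, y up, looking along -z (the intrinsics and any distortion apply to the point x, -y, -z); pixel columns grow to the right and rows downward; lengths in m; the calibration is good to about 2 mm. A picture is of the moment at which its call begins. camera_info takes no time and is no camera call.
- bot.hand_in(): hands the job in, once; it reports no verdict.
The state is a dict: "time_s": time; "joint_positions": joint angles; "qvel": joint speeds; "tau": joint torques, N m; "position": TCP position; "tcp_rot": TCP orientation; "force": force on the tool from outside, world axes, zero at the start; "moment": the same for the moment, N m; "opening": opening from 0.0 (shut) to 1.0 (fully open).
Only numpy, scipy, OpenCV 4.12 (cv2) and the standard library are available. Lean on these libraries where they do the work, as an engineer would, in place of code of your own. Each camera call takes 0.05 s, during which the arm holds its last target. There are 200 camera calls.

TASK

The red cover plate has just been painted. Pick up the flat lifter by its wooden grip, slide its blade under the red plate, lift it off its rack and set it down squarely, centred on the empty rack, without the gripper touching the plate. Then draw the blade out and put the lifter down flat on the bench; leave the blue plate where it is.

Things in the scene. Friction and masses are not known exactly. Their poses are not given: they have to be found in the camera images.
- lifter: flat lifter, 0.2 kg: steel blade 3 mm thick, 32 mm wide, round nose; upright light wooden grip 28 mm (x) by 22 mm (y), 9 to 80 mm above the blade's underside. Origin: underside of the blade, below the grip's axis. x points along the blade to the nose (nose at x = +100 mm, rear edge at -28 mm), y across, z up. Starts on the bench, x roughly to world +x.
- lifter_grip (a point): point on the lifter's grip axis, 60 mm above the underside of the blade; axes as the lifter's: grip here across the 22 mm width, closing along y, so that the fingertips reach about 20 mm lower
- lifter_blade (a point): point on top of the blade, on its centre line, 65 mm ahead of the grip's axis: the middle of a well carried plate comes over it
- red_plate: red flat metal plate, 70 mm (its x) by 84 mm (its y) by 6 mm, about 0.1 kg, loose on a rack like the empty one, centred there to about 5 mm, its x along that rack's slot and roughly to world +x. Origin: centre of its underside, 30 mm above the bench at the start. Under it lies the rack's slot, 50 mm wide, from 4 to 30 mm above the bench, open at both ends.
- rack_empty: empty rack, fixed: two bars 60 mm long (x), 10 mm wide, rubber tops 30 mm above the bench, inner faces 50 mm apart (y = +-25 mm), on a steel base 60 x 78 x 4 mm: between them a slot along x, open at both ends and above. Origin: centre of its foot; x along the slot, roughly to world +x; z up. The racks under the red and blue plates are the same.
- blue_plate: blue plate of the same size on a rack of its own; the three racks stand side by side in a row along world y, about 115 mm apart, in any order; to be left where it is. Origin: centre of its underside.
Things that resemble listed ones, but are neither listed nor needed, are in the scene too. Of the things that look like the lifter, the larger one is meant. There is more than one size of the red_plate; the one meant has the size given above.

How it is judged:
By the outcome, as a careful person would: the job done as asked, in the order asked, and still so for the second after the job is handed in, with the robot touching nothing.
It also fails if it takes over 48 s, if anything falls off the work surface, if the arm or the gripper's body presses on something with over 40 N, if the wrist force passes 120 N, or if a joint passes its speed limit or range.

## Working session

There is one attempt and no reset: what is moved stays moved. The work goes in short steps, Python scripts to look and compute and a shell command to move; the robot and the scene stay as the last step left them, time stands still between calls to the robot, and variables do not carry over. Pictures are saved under pics/ and viewed, about 8 in all and at most 12, crops included, and the job is handed in when it is done.

```bash
mkdir -p pics; python3 - <<'E'
from rig import bot, vision
import cv2,numpy as np
for n in("scene","top"):
    im=vision.capture(n); cv2.imwrite(f"pics/{n}0.png",cv2.resize(im[:,:,::-1],(800,600),interpolation=cv2.INTER_CUBIC))
    c=vision.camera_info(n);print(n,np.round(c["intrinsics"],1).tolist(),c["dist"],np.round(c["camera_from_world"],3).tolist())
s=bot.read_state();print({k:np.round(v,3).tolist() for k,v in s.items()},bot.grip_depth)
E
```

```text
scene [[433.4, 0.0, 263.8], [0.0, 433.4, 189.8], [0.0, 0.0, 1.0]] [-0.0274428  0.         0.         0.         0.       ] [[0.862, -0.506, 0.009, -0.549], [0.352, 0.613, 0.707, -0.206], [-0.363, -0.606, 0.707, -0.937], [0.0, 0.0, 0.0, 1.0]]
top [[347.3, 0.0, 253.0], [0.0, 347.3, 190.4], [0.0, 0.0, 1.0]] [-0.08965975  0.          0.          0.          0.        ] [[-0.007, -1.0, 0.028, -0.08], [0.998, -0.005, 0.065, -0.606], [-0.065, 0.029, 0.997, -0.871], [0.0, 0.0, 0.0, 1.0]]
{'time_s': 0.1, 'joint_positions': [57.267, 30.275, 82.15, -0.002, 67.69, -10.226], 'qvel': [0.067, -0.024, -0.129, 0.019, 0.09, 0.101], 'tau': [-0.0, -44.098, -17.715, 0.063, 0.053, -0.0], 'position': [0.239, 0.577, 0.222], 'tcp_rot': [[-0.924, 0.383, -0.001], [0.383, 0.924, -0.002], [0.0, -0.002, -1.0]], 'force': [-0.554, 0.609, 0.393], 'moment': [0.013, -0.028, -0.008], 'opening': 1.0} -0.0187
```

View pics/top0.png

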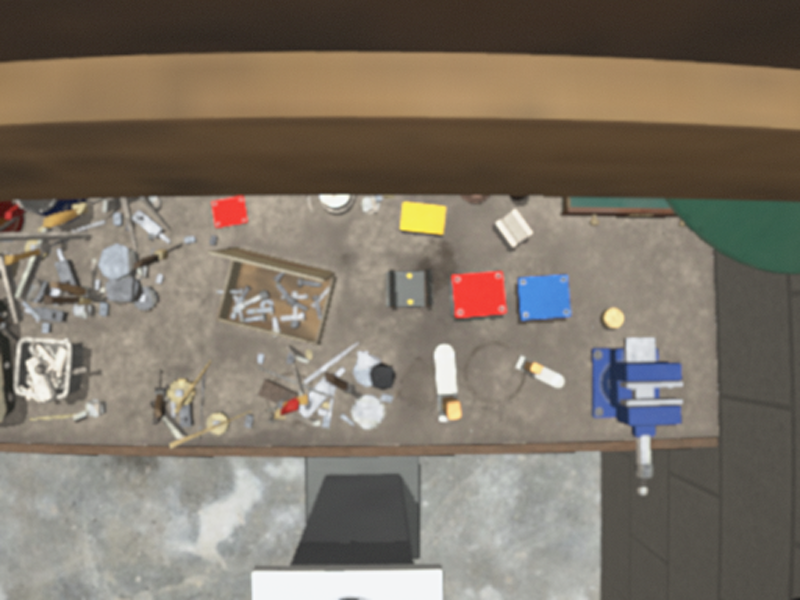

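View pics/scene0.png

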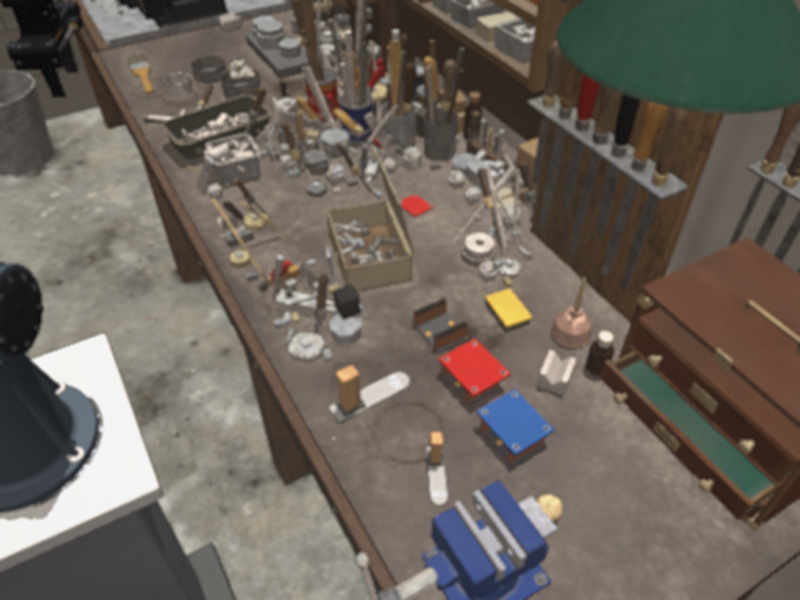

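The picture shows two lifters: the large one at top (447,380) and the small one at (540,372). It also shows two red plates: the large one at (479,295) and the small one at (230,211). The empty rack is at (410,289), blue at (544,297), and yellow is a distractor at (423,218). I choose the large lifter and the red plate at (479,295), and check them close up.

```bash
cat > h.py <<'E'
import numpy as np,cv2
from rig import bot,vision
def ray(cam,px):
    c=vision.camera_info(cam);K=np.array(c["intrinsics"]);T=np.array(c["camera_from_world"])
    u=cv2.undistortPoints(np.array(px,float).reshape(-1,1,2),K,np.array(c["dist"])).reshape(-1,2)
    d=np.c_[u[:,0],-u[:,1],-np.ones(len(u))]@T[:3,:3]
    return -T[:3,:3].T@T[:3,3],d
def onz(cam,px,z):
    o,d=ray(cam,px);return o+d*((np.asarray(z)-o[2])/d[:,2])[:,None]
def proj(cam,P):
    c=vision.camera_info(cam);T=np.array(c["camera_from_world"]);p=np.atleast_2d(P)@T[:3,:3].T+T[:3,3]
    return cv2.projectPoints(p*[1,-1,-1],np.zeros(3),np.zeros(3),np.array(c["intrinsics"]),np.array(c["dist"]))[0].reshape(-1,2)
def crop(cam,x,y,w,h,s,name):
    im=vision.capture(cam)[y:y+h,x:x+w,::-1]
    im=cv2.resize(im,None,fx=s,fy=s,interpolation=cv2.INTER_CUBIC)
    for i in range(0,w,10):
        cv2.putText(im,str(x+i),(i*s,10),0,.35,(0,255,0),1);cv2.line(im,(int((i+.5)*s),12),(int((i+.5)*s),20),(0,255,0),1)
    for i in range(10,h,10):
        cv2.putText(im,str(y+i),(8,int((i+.5)*s)+4),0,.35,(0,255,0),1);cv2.line(im,(0,int((i+.5)*s)),(7,int((i+.5)*s)),(0,255,0),1)
    cv2.imwrite(f"pics/{name}.png",im)
E
python3 - <<'E'
from h import *
crop("top",243,168,132,105,6-1,"c1");im=cv2.imread("pics/c1.png")
crop("scene",205,185,155,140,5-1,"c2")
E
python3 - <<'E'
import cv2
print(cv2.imread("pics/c1.png").shape,cv2.imread("pics/c2.png").shape)
E
```

```text
(525, 660, 3) (560, 620, 3)
```

View pics/c1.png

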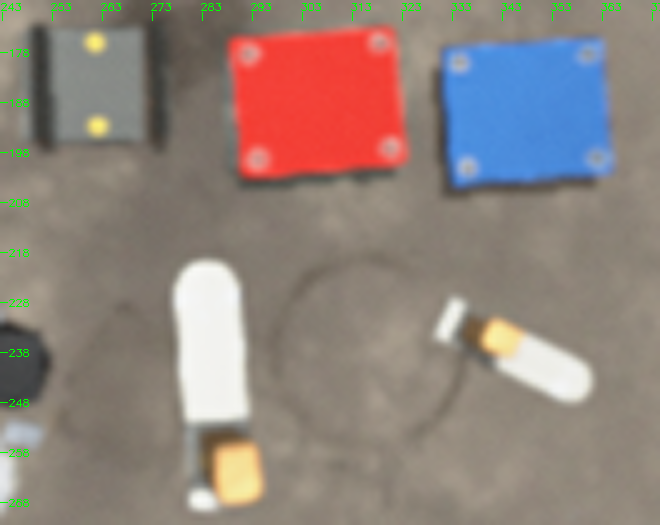

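View pics/c2.png

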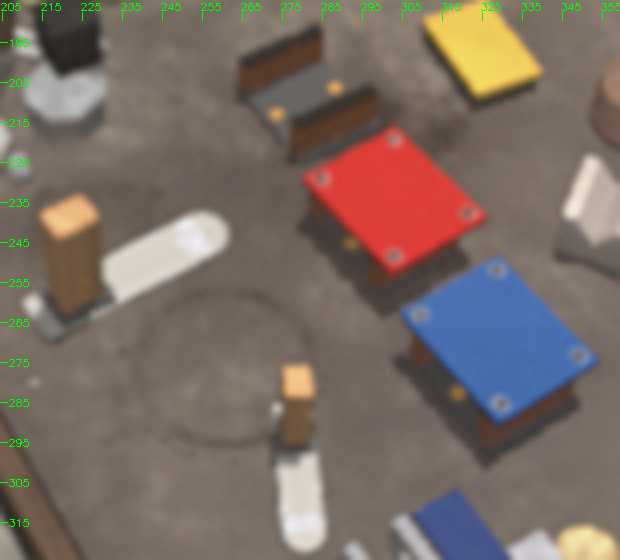

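The crops confirm the choice. In top crop pixels, the large lifter's grip top is at (238,473) and its nose at (207,260). The red plate's screws are at (249,54), (380,42), (391,148) and (259,159). The empty rack's base screws are at (95,42) and (97,126).

```bash
cat > m.py <<'E'
from h import *
t=lambda L:(np.array(L,float)+.5)/5-.5+[243,168]
s=lambda L:(np.array(L,float)+.5)/4-.5+[205,185]
def show(n,P):
    print(n,np.round(P[:,:2]*1000,1).tolist(),"mean",np.round(P[:,:2].mean(0)*1000,1))
show("red top",onz("top",t([(249,54),(380,42),(391,148),(259,159)]),.0365))
show("red scn",onz("scene",s([(322,178),(395,140),(467,213),(394,256)]),.0365))
show("blue top",onz("top",t([(460,63),(588,54),(597,158),(467,168)]),.0365))
show("blue scn",onz("scene",s([(421,314),(497,270),(578,355),(501,404)]),.0365))
show("rack top",onz("top",t([(95,42),(97,126)]),.005))
show("rack scn",onz("scene",s([(335,87),(277,113)]),.005))
show("rackbars top",onz("top",t([(31,27),(53,27),(148,27),(166,27),(34,149),(53,149),(150,149),(167,146)]),.03))
show("grip top",onz("top",t([(238,473)]),.08))
show("grip scn",onz("scene",s([(69.5,214.5)]),.08))
show("nose/blade mid top",onz("top",t([(207,260),(207.5,290),(216.5,415)]),.003))
show("nose scn",onz("scene",s([(225,222)]),.003))
show("blade edges scn",onz("scene",s([(105,254),(118,303),(190,213),(215,257)]),.003))
E
python3 m.py
```

```text
red top [[634.7, -183.4], [640.7, -250.8], [586.5, -255.4], [581.4, -187.7]] mean [ 610.8 -219.3]
red scn [[582.0, -190.1], [635.2, -187.0], [639.9, -253.5], [586.6, -258.0]] mean [ 610.9 -222.1]
blue top [[629.8, -292.0], [634.3, -359.3], [580.7, -362.6], [576.1, -294.5]] mean [ 605.2 -327.1]
blue scn [[577.2, -297.9], [630.7, -294.7], [634.7, -361.9], [580.9, -365.7]] mean [ 605.9 -330.1]
rack top [[644.5, -106.8], [600.3, -107.5]] mean [ 622.4 -107.1]
rack scn [[644.6, -109.4], [601.1, -109.9]] mean [ 622.9 -109.7]
rackbars top [[649.6, -72.8], [649.6, -84.0], [649.4, -132.6], [649.4, -141.8], [587.3, -74.0], [587.3, -83.6], [587.0, -133.0], [588.5, -141.7]] mean [ 618.5 -107.9]
grip top [[429.9, -169.4]] mean [ 429.9 -169.4]
grip scn [[429.6, -173.4]] mean [ 429.6 -173.4]
nose/blade mid top [[529.9, -164.6], [514.3, -164.7], [449.2, -168.8]] mean [ 497.8 -166. ]
nose scn [[530.3, -167.1]] mean [ 530.3 -167.1]
blade edges scn [[457.9, -152.6], [448.3, -187.2], [515.7, -150.8], [512.3, -186.5]] mean [ 483.6 -169.3]
```

```bash
cat > go.py <<'E'
# usage: go.py x y z(mm) yaw_of_tool_y_minus90(deg) -> shift/turn in tool axes
import sys
from h import *
from scipy.spatial.transform import Rotation as Ro
s=bot.read_state();R=np.array(s["tcp_rot"]);p=np.array(s["position"])*1000
def go(x,y,z,yaw):
    a=np.radians(yaw);xl=np.array([np.cos(a),np.sin(a),0]);yl=np.array([-xl[1],xl[0],0])
    D=np.c_[-xl,yl,[0,0,-1]]
    print("shift",np.round(R.T@(np.array([x,y,z])-p),1),"turn",np.round(Ro.from_matrix(R.T@D).as_rotvec(degrees=True),2))
if __name__=="__main__":
    print("t",round(s["time_s"],2),"p",np.round(p,1),"yaw",np.round(np.degrees(np.arctan2(-R[0,1],R[1,1])),2),"tilt",np.round(R[:2,2]*57.3,2),"F",np.round(s["force"],1),"op",round(s["opening"],3),"q",np.round(s["joint_positions"],0))
    a=list(map(float,sys.argv[1:]))
    for i in range(0,len(a),4): go(*a[i:i+4])
E
python3 go.py 460 200 222 3.3  430 -171 150 3.3
```

```text
t 0.2 p [239.  577.  221.9] yaw -22.51 tilt [-0.04 -0.06] F [-0.4  0.9  0.1] op 1.0 q [ 57.  30.  82.  -0.  68. -10.]
shift [-3.485e+02 -2.637e+02  2.000e-01] turn [ -0.07  -0.03 -25.81]
shift [-462.8 -617.8   72.7] turn [ -0.07  -0.03 -25.81]
```

```bash
r='[[-348,-264,0],[0,0,-25.8],0]'; true
python3 -m jog '[[[-348,-264,0],[0,0,-25.8],0],[[-348,-264,0],[0,0,-25.8],0],[[-348,-264,0],[0,0,-25.8],0],[[-348,-264,0],[0,0,-25.8],0],[[-348,-264,0],[0,0,-25.8],0],[[-348,-264,0],[0,0,-25.8],0],[[-348,-264,0],[0,0,-25.8],0],[[-348,-264,0],[0,0,-25.8],0],[[-348,-264,0],[0,0,-25.8],0],[[-348,-264,0],[0,0,-25.8],0],[[-348,-264,0],[0,0,-25.8],0],[[-348,-264,0],[0,0,-25.8],0]]'
python3 go.py 430 -171 150 3.3
```

```text
time_s: 1.2
position: [0.463, 0.1963, 0.2227]
tcp_rot: [[-0.999, -0.052, 0.003], [-0.052, 0.999, -0.001], [-0.003, -0.002, -1.0]]
force: [0.0, 0.3, 0.2]
opening: 1.002
t 1.2 p [463.  196.3 222.7] yaw 2.97 tilt [ 0.16 -0.08] F [0.  0.3 0.2] op 1.002 q [ 10.  21.  99.  -0.  60. -83.]
shift [  52.2 -365.    73.1] turn [-0.09  0.15 -0.33]
```

```bash
python3 -m jog '[[[51,-369,72],[0,0,0],0],[[51,-369,72],[0,0,0],0],[[51,-369,72],[0,0,0],0],[[51,-369,72],[0,0,0],0],[[51,-369,72],[0,0,0],0],[[51,-369,72],[0,0,0],0],[[51,-369,72],[0,0,0],0],[[51,-369,72],[0,0,0],0],[[51,-369,72],[0,0,0],0],[[51,-369,72],[0,0,0],0],[[51,-369,72],[0,0,0],0],[[51,-369,72],[0,0,0],0]]'
python3 - <<'E'
from h import *
crop("scene",190,160,150,120,5,"c3")
E
python3 go.py 430 -171.3 41 3.3
```

```text
time_s: 2.2
position: [0.4295, -0.1701, 0.1504]
tcp_rot: [[-0.998, -0.056, -0.001], [-0.056, 0.998, 0.001], [0.001, 0.002, -1.0]]
force: [-0.3, 0.8, -0.7]
opening: 1.0
t 2.25 p [ 429.5 -169.4  150.5] yaw 3.33 tilt [-0.06  0.08] F [1.2 0.6 0.1] op 0.999 q [ -35.   25.  109.    0.   46. -129.]
shift [ -0.5  -2.1 109.5] turn [ 0.08 -0.06  0.03]
```

View pics/c3.png

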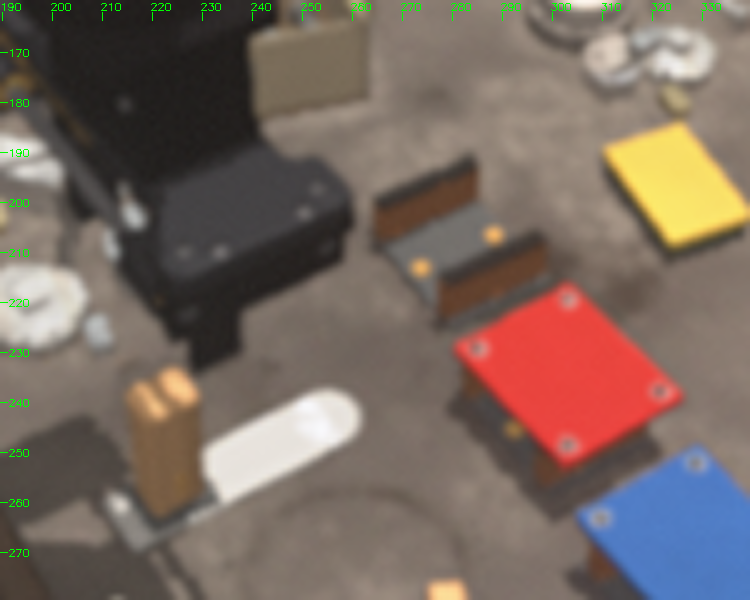

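The gripper is centred above the grip, one finger is visible on its +y side, and nothing is in the way. I'll descend and close.

```bash
python3 -m jog '[[[0,-2,30],[0,0,0],0],[[0,-2,60],[0,0,0],0],[[0,-2,90],[0,0,0],0],[[0,-2,105],[0,0,0],0],[[0,-2,109],[0,0,0],0],[[0,-2,109],[0,0,0],0],[[0,-2,109],[0,0,0],1],[[0,-2,109],[0,0,0],1],[[0,-2,109],[0,0,0],1],[[0,-2,109],[0,0,0],1],[[0,-2,109],[0,0,0],1],[[0,-2,109],[0,0,0],1]]'
python3 go.py 430 -171.3 41 3.3
```

```text
time_s: 3.25
position: [0.4303, -0.1733, 0.042]
tcp_rot: [[-0.998, -0.057, 0.001], [-0.057, 0.998, -0.001], [-0.001, -0.001, -1.0]]
force: [0.1, -0.3, -0.1]
opening: 0.632
t 3.25 p [ 430.3 -173.3   42. ] yaw 3.28 tilt [ 0.05 -0.03] F [ 0.1 -0.3 -0.1] op 0.632 q [ -36.   37.  113.    0.   30. -129.]
shift [0.1 2.  1. ] turn [-0.04  0.05 -0.02]
```

```bash
python3 -m jog '[[[0,1,0],[0,0,0],1],[[0,1,0],[0,0,0],1],[[0,1,0],[0,0,0],1],[[0,1,0],[0,0,0],1],[[0,1,0],[0,0,0],1],[[0,1,0],[0,0,0],1],[[0,1,0],[0,0,0],1],[[0,1,0],[0,0,0],1],[[0,1,0],[0,0,0],1],[[0,1,0],[0,0,0],1]]'
python3 go.py 505 -222 56 4
```

```text
time_s: 4.08
position: [0.4299, -0.172, 0.0414]
tcp_rot: [[-0.998, -0.057, -0.0], [-0.057, 0.998, 0.0], [0.0, 0.0, -1.0]]
force: [0.2, 0.1, -1.7]
opening: 0.249
t 4.08 p [ 429.9 -172.    41.4] yaw 3.29 tilt [-0.01  0.01] F [ 0.2  0.1 -1.7] op 0.249 q [ -36.   37.  113.   -0.   30. -129.]
shift [-72.1 -54.2 -14.6] turn [ 0.01 -0.01 -0.71]
```

```bash
python3 -m jog '[[[0,0,-5],[0,0,0],1],[[0,0,-16],[0,0,0],1],[[0,0,-16],[0,0,0],1],[[-5,-10,-16],[0,0,-0.7],1],[[-14,-25,-16],[0,0,-0.7],1],[[-22,-42,-16],[0,0,-0.7],1],[[-30,-56,-16],[0,0,-0.7],1],[[-33,-61,-16],[0,0,-0.7],1],[[-33,-61,-16],[0,0,-0.7],1],[[-33,-61,-16],[0,0,-0.7],1],[[-33,-61,-16],[0,0,-0.7],1]]'
python3 - <<'E'
from h import *
crop("top",240,165,130,100,6,"c4")
E
python3 go.py 546.2 -225.2 57.4 4
```

```text
time_s: 5.0
position: [0.4652, -0.2297, 0.0571]
tcp_rot: [[-0.998, -0.07, -0.002], [-0.07, 0.998, 0.002], [0.002, 0.002, -1.0]]
force: [-0.9, 1.0, -1.6]
opening: 0.249
t 5.05 p [ 465.2 -229.7   57.2] yaw 4.02 tilt [-0.12  0.1 ] F [ 0.1  0.5 -2.1] op 0.249 q [ -39.   37.  105.    0.   38. -133.]
shift [-81.1  -1.2  -0.4] turn [ 0.11 -0.11  0.02]
```

View pics/c4.png

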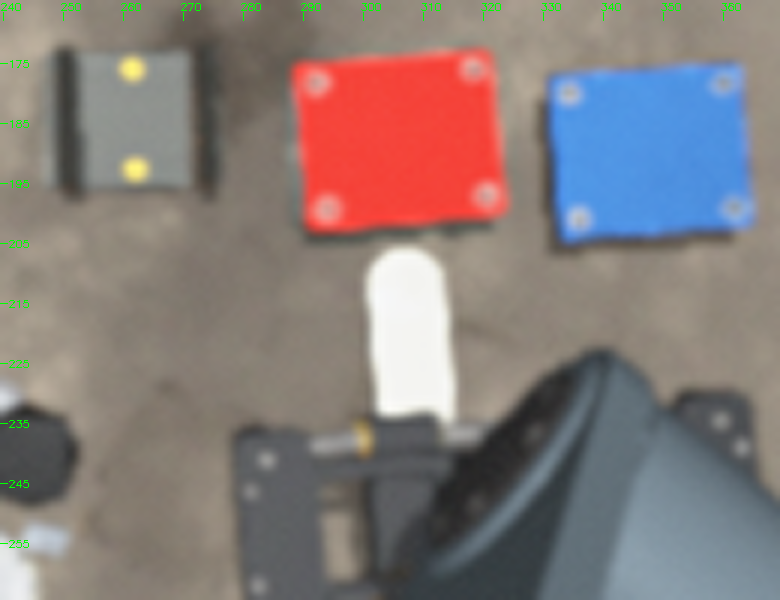

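The nose is at crop (405,247), just short of the red plate, whose screws are at (317,83), (473,68), (487,194) and (328,210). I'll check the alignment numerically.

```bash
python3 - <<'E'
from h import *
t=lambda L:(np.array(L,float)+.5)/6-.5+[240,165]
print(np.round(1000*onz("top",t([(404.5,300),(415,400),(405,247)]),.0195)[:,:2],1))
P=onz("top",t([(317,83),(473,68),(487,194),(328,210)]),.0365)*1000;print(np.round(P[:,:2],1),P.mean(0))
def rect(x,y,yaw,a,b,z):
    c,s=np.cos(np.radians(yaw)),np.sin(np.radians(yaw))
    return np.array([[x+c*i*a-s*j*b,y+s*i*a+c*j*b,z] for i,j in((1,1),(1,-1),(-1,-1),(-1,1))])/1000
# expected empty-rack bar-top outline and base in crop px for two x guesses
f=lambda q:np.round((q-[240,165]+.5)*6-.5).tolist()
for x in (619,622.5):
    print(x,"tops",f(proj("top",rect(x,-107.5,1,30,35,30))),"base",f(proj("top",rect(x,-107.5,1,30,39,4))))
print("redplate top",f(proj("top",rect(610.8,-219.3,4.3,35,42,36))))
E
```

```text
[[ 542.6 -222.4]
 [ 499.8 -226.4]
 [ 565.4 -223. ]]
[[ 634.7 -183.4]
 [ 640.9 -250.3]
 [ 587.2 -255.3]
 [ 580.9 -187.3]] [ 610.93850736 -219.07007564   36.5       ]
619 tops [[53.0, 53.0], [218.0, 50.0], [222.0, 191.0], [57.0, 194.0]] base [[43.0, 60.0], [221.0, 57.0], [225.0, 193.0], [46.0, 197.0]]
622.5 tops [[53.0, 45.0], [218.0, 42.0], [222.0, 182.0], [57.0, 186.0]] base [[43.0, 52.0], [221.0, 49.0], [225.0, 185.0], [46.0, 189.0]]
redplate top [[296.0, 65.0], [492.0, 50.0], [507.0, 213.0], [311.0, 229.0]]
```

```bash
python3 - <<'E'
from h import *
def box(x,y,yaw,x0,x1,y0,y1,z0,z1):
    c,s=np.cos(np.radians(yaw)),np.sin(np.radians(yaw))
    return np.array([[x+c*a-s*b,y+s*a+c*b,z] for a in(x0,x1) for b in(y0,y1) for z in(z0,z1)])/1000
E=[(0,1),(0,2),(0,4),(1,3),(1,5),(2,3),(2,6),(3,7),(4,5),(4,6),(5,7),(6,7)]
def draw(cam,x0,y0,w,h,s,X,Y,YAW):
    im=cv2.resize(vision.capture(cam)[y0:y0+h,x0:x0+w,::-1],None,fx=s,fy=s,interpolation=cv2.INTER_CUBIC)
    for b,c in(((-30,30,25,35,4,30),(0,255,0)),((-30,30,-35,-25,4,30),(0,255,0)),((-30,30,-39,39,0,4),(255,255,0))):
        p=(proj(cam,box(X,Y,YAW,*b))-[x0,y0]+.5)*s-.5
        for i,j in E: cv2.line(im,tuple(np.round(p[i]).astype(int)),tuple(np.round(p[j]).astype(int)),c,1)
    return im
a=draw("top",243,165,36,40,10,621,-107.2,1)
b=draw("scene",262,186,40,40,10,621,-109.8,1)
cv2.imwrite("pics/c5.png",np.hstack([a,b]))
E
```

```text
(no output)
```

View pics/c5.png

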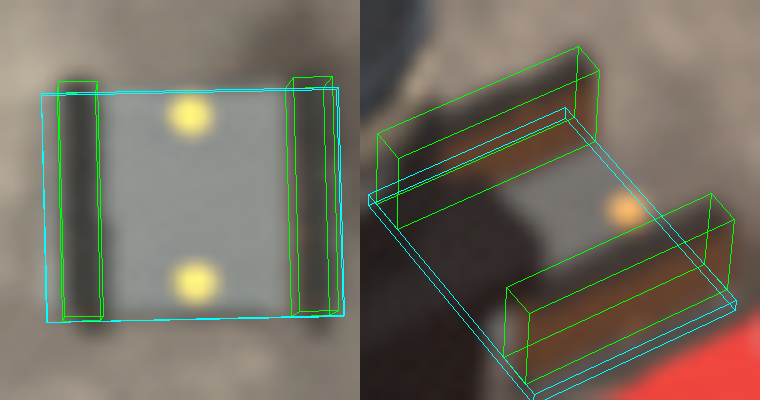

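The blade agrees with the robot frame to about 1 mm. The empty rack comes out at about (621,-108.6) with yaw 1°. I'll slide the blade in along the slot.

```bash
python3 -m jog '[[[-5,0,0],[0,0,0],1],[[-14,0,0],[0,0,0],1],[[-24,-0.5,0],[0,0,0],1],[[-34,-0.5,0],[0,0,0],1],[[-44,-0.5,0],[0,0,0],1],[[-54,-0.5,0],[0,0,0],1],[[-64,-0.5,0],[0,0,0],1],[[-73,-0.5,0],[0,0,0],1],[[-78,-0.5,0],[0,0,0],1],[[-80.5,-0.5,0],[0,0,0],1],[[-80.5,-0.5,0],[0,0,0],1],[[-80.5,-0.5,0],[0,0,0],1]]'
python3 go.py 546.2 -224.6 57.4 4
```

```text
time_s: 6.15
position: [0.5463, -0.2257, 0.0574]
tcp_rot: [[-0.998, -0.07, -0.001], [-0.07, 0.998, 0.0], [0.001, 0.001, -1.0]]
force: [-0.6, -0.1, -2.1]
opening: 0.253
t 6.15 p [ 546.3 -225.7   57.4] yaw 4.0 tilt [-0.06  0.03] F [-0.6 -0.1 -2.1] op 0.253 q [ -33.   41.   94.   -0.   45. -127.]
shift [ 0.   1.1 -0. ] turn [ 0.03 -0.05  0.  ]
```

```bash
python3 -m jog '[[[0,1,-4],[0,0,0],1],[[0,1,-8],[0,0,0],1],[[0,1,-10],[0,0,0],1],[[0,1,-11.5],[0,0,0],1],[[0,1,-13],[0,0,0],1],[[0,1,-15],[0,0,0],1],[[0,1,-19],[0,0,0],1],[[0,1,-24],[0,0,0],1],[[0,1,-29],[0,0,0],1],[[0,1,-33],[0,0,0],1],[[0,1,-34],[0,0,0],1],[[0,1,-34],[0,0,0],1]]'
python3 go.py 556.3 -110.1 91 1
python3 - <<'E'
from h import *
crop("scene",200,160,150,120,5,"c6")
E
```

```text
time_s: 7.15
position: [0.5471, -0.2251, 0.0922]
tcp_rot: [[-0.998, -0.07, 0.001], [-0.07, 0.998, -0.001], [-0.001, -0.001, -1.0]]
force: [0.0, 0.1, -2.9]
opening: 0.252
t 7.15 p [ 547.1 -225.1   92.2] yaw 4.0 tilt [ 0.06 -0.04] F [ 0.   0.1 -2.9] op 0.252 q [ -33.   38.   93.    0.   49. -127.]
shift [-17.2 114.1   1.1] turn [-0.04  0.06  3.  ]
```

View pics/c6.png

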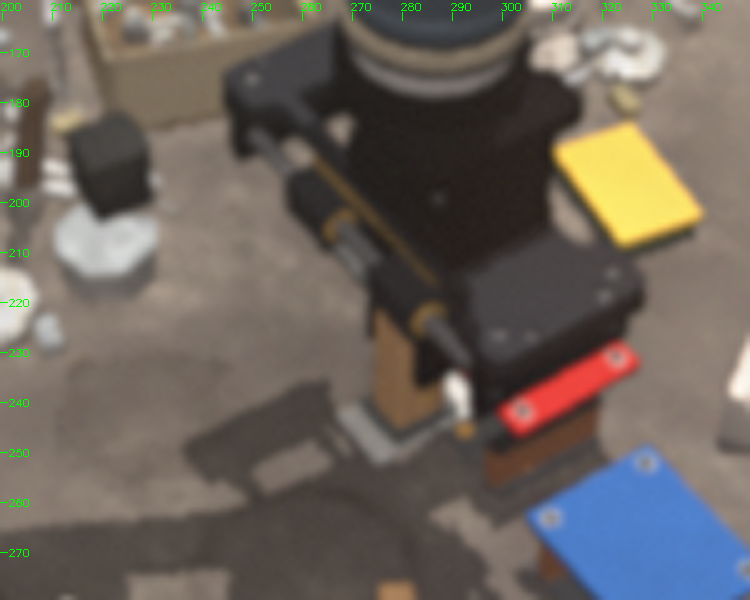

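Lifted: the force went from -2.1 to -2.9 N, and both visible plate screws, (523,411) and (617,358), stand above the rack. Next I'll carry it over smoothly.

```bash
python3 -m jog '[[[0,2,0],[0,0,0],1],[[-1,6,0],[0,0,0.2],1],[[-2,12,0],[0,0,0.3],1],[[-3,20,0],[0,0,0.5],1],[[-4.5,30,0],[0,0,0.8],1],[[-6,41,0],[0,0,1.1],1],[[-8,52,0],[0,0,1.4],1],[[-9.5,63,0],[0,0,1.7],1],[[-11,74,0],[0,0,2],1],[[-12.5,84,0],[0,0,2.3],1],[[-14,93,0],[0,0,2.5],1],[[-15,100,0],[0,0,2.7],1]]'
python3 -m jog '[[[-1,5,0],[0,0,0.1],1],[[-1.5,9,0],[0,0,0.2],1],[[-2,12,0],[0,0,0.3],1],[[-2.2,14,0],[0,0,0.3],1],[[-2.2,14,0],[0,0,0.3],1],[[-2.2,14,0],[0,0,0.3],1],[[-2.2,14,0],[0,0,0.3],1]]'
python3 go.py 556.3 -110.1 91 1
python3 - <<'E'
from h import *
im1=vision.capture("top")[150:270,235:335,::-1];im2=vision.capture("scene")[150:270,220:320,::-1]
cv2.imwrite("pics/c7.png",cv2.resize(np.hstack([im1,im2]),None,fx=4,fy=4,interpolation=cv2.INTER_CUBIC))
E
```

```text
time_s: 8.2
position: [0.5548, -0.1227, 0.0916]
tcp_rot: [[-1.0, -0.023, -0.0], [-0.023, 1.0, 0.0], [0.0, 0.0, -1.0]]
force: [0.3, 0.6, -3.7]
opening: 0.251
time_s: 8.78
position: [0.5566, -0.1105, 0.0915]
tcp_rot: [[-1.0, -0.017, 0.0], [-0.017, 1.0, -0.0], [-0.0, -0.0, -1.0]]
force: [1.5, -0.2, -2.7]
opening: 0.248
t 8.78 p [ 556.6 -110.5   91.5] yaw 0.97 tilt [ 0.01 -0.01] F [ 1.5 -0.2 -2.7] op 0.248 q [ -23.   36.   97.   -0.   47. -113.]
shift [0.3 0.4 0.5] turn [-0.01  0.01 -0.03]
```

View pics/c7.png

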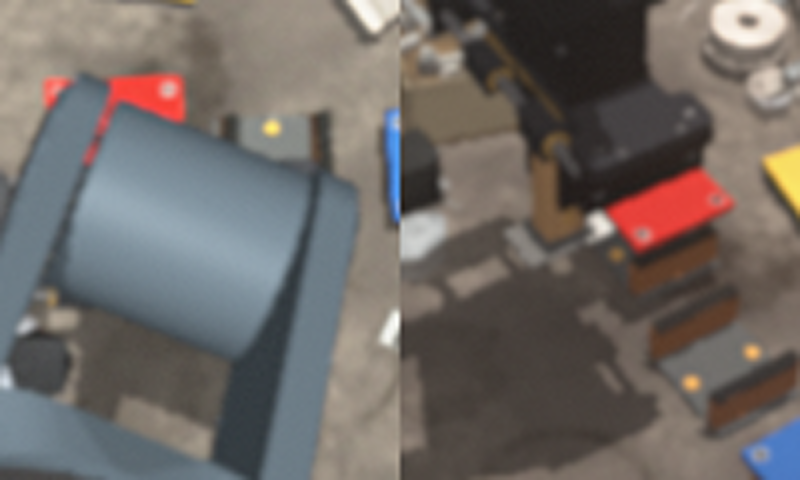

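The plate sits flat on the blade above the empty rack. The two visible -y side screws in the scene half are at (643,234) and (715,199), and one in the top view is at (168,90). I'll compute its pose.

```bash
python3 - <<'E'
from h import *
z=.0597
q=lambda L,o:(np.array(L,float)+.5)/4-.5+o
S=1000*onz("scene",q([(243,234),(315,199)],[220,150]),z)[:,:2]
T=1000*onz("top",q([(168,90)],[235,150]),z)[:,:2]
print(S,T,"yaw",np.degrees(np.arctan2(*(S[1]-S[0])[::-1])))
a=np.radians(1.2);R=np.array([[np.cos(a),-np.sin(a)],[np.sin(a),np.cos(a)]])
print("centre scene",S.mean(0)-R@[0,-34],"top",T[0]-R@[27,-34])
E
```

```text
[[ 595.46434103 -146.00223541]
 [ 648.18649438 -143.37955643]] [[ 648.13743698 -141.06707663]] yaw 2.847847812550874
centre scene [ 621.11337543 -110.69835268] top [ 620.43131625 -107.63997873]
```

The plate centre is within about 1 mm of the rack centre in both views. I'll lower it gently, then go on to mid-slot.

```bash
python3 -m jog '[[[0,0,3],[0,0,0.2],1],[[0,0,8],[0,0,0.3],1],[[0,0,13],[0,0,0.3],1],[[0,0,17],[0,0,0.3],1],[[0,0,20],[0,0,0.3],1],[[0,0,22],[0,0,0.3],1],[[0,0,23.5],[0,0,0.3],1],[[0,0,25],[0,0,0.3],1],[[0,0,27],[0,0,0.3],1],[[0,0,30],[0,0,0.3],1],[[0,0,34],[0,0,0.3],1],[[0,0,34],[0,0,0.3],1]]'
python3 -m jog '[[[3,0,0],[0,0,0],1],[[9,0,0],[0,0,0],1],[[17,0,0],[0,0,0],1],[[27,0,0],[0,0,0],1],[[37,0,0],[0,0,0],1],[[47,0,0],[0,0,0],1],[[57,0,0],[0,0,0],1],[[67,0,0],[0,0,0],1],[[77,0,0],[0,0,0],1],[[86,0,0],[0,0,0],1],[[90,0,0],[0,0,0],1],[[90,0,0],[0,0,0],1]]'
python3 go.py 430 -160 43 1
python3 - <<'E'
from h import *
im1=vision.capture("top")[150:270,235:335,::-1];im2=vision.capture("scene")[150:270,220:320,::-1]
cv2.imwrite("pics/c8.png",cv2.resize(np.hstack([im1,im2]),None,fx=4,fy=4,interpolation=cv2.INTER_CUBIC))
E
```

```text
time_s: 9.88
position: [0.5562, -0.1099, 0.0569]
tcp_rot: [[-1.0, -0.012, -0.001], [-0.012, 1.0, 0.0], [0.001, 0.0, -1.0]]
force: [-0.1, -0.3, -2.0]
opening: 0.25
time_s: 10.88
position: [0.4651, -0.1109, 0.0575]
tcp_rot: [[-1.0, -0.012, -0.002], [-0.012, 1.0, 0.001], [0.002, 0.001, -1.0]]
force: [0.6, -0.1, -1.8]
opening: 0.248
t 10.88 p [ 465.1 -110.9   57.5] yaw 0.66 tilt [-0.09  0.04] F [ 0.6 -0.1 -1.8] op 0.248 q [ -27.   36.  111.   -0.   34. -117.]
shift [ 35.7 -48.7  14.5] turn [ 0.04 -0.09 -0.34]
```

View pics/c8.png

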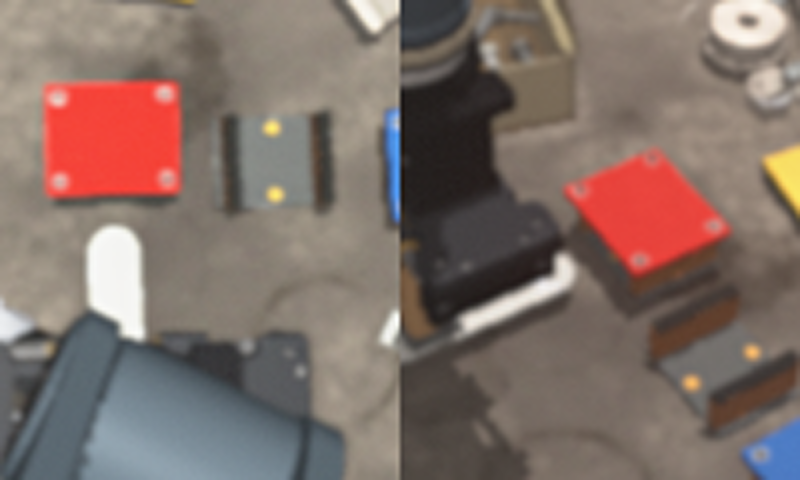

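The red plate lies on the rack that was empty and the blade is clear (nose at (115,226), plate edge at about y=195). The screws are at top (58,98), (164,93), (167,178), (60,181) and scene (580,190), (652,159), (713,226), (641,261). I'll check the fit while moving the lifter back to its old place.

```bash
python3 - <<'E'
from h import *
q=lambda L,o:(np.array(L,float)+.5)/4-.5+o
for n,P in(("top",onz("top",q([(58,98),(164,93),(167,178),(60,181)],[235,150]),.0365)),("scn",onz("scene",q([(252,159),(313,226),(241,261),(180,190)],[220,150]),.0365))):
    P=P[:,:2]*1000;print(n,P.round(1).tolist(),P.mean(0).round(1),"yaw",[round(float(np.degrees(np.arctan2(v[1],v[0]))),1) for v in(P[0]-P[3],P[1]-P[2])],[round(float(np.degrees(np.arctan2(-v[0],v[1]))),1) for v in(P[0]-P[1],P[3]-P[2])])
E
python3 -m jog '[[[8,0,0],[0,0,0],1],[[18,-4,0],[0,0,0],1],[[28,-14,0],[0,0,0],1],[[35,-26,0],[0,0,0],1],[[35,-38,0],[0,0,0],1],[[35,-48,0],[0,0,0],1],[[35,-54,0],[0,0,0],1],[[35,-56,0],[0,0,0],1],[[35,-56,4],[0,0,0],1],[[35,-56,8],[0,0,0],1],[[35,-56,12],[0,0,0],1],[[35,-56,13],[0,0,0],1]]'
python3 go.py 430 -167 41.4 1
```

```text
top [[646.0, -73.5], [649.0, -140.8], [595.0, -142.1], [593.4, -74.5]] [ 620.8 -107.7] yaw [1.0, 1.4] [2.5, 1.3]
scn [[646.6, -76.4], [648.1, -144.1], [594.8, -146.4], [593.1, -77.2]] [ 620.7 -111. ] yaw [0.8, 2.5] [1.3, 1.4]
time_s: 11.98
position: [0.4317, -0.1667, 0.0437]
tcp_rot: [[-1.0, -0.013, -0.002], [-0.013, 1.0, 0.001], [0.002, 0.001, -1.0]]
force: [-0.4, -0.3, -0.9]
opening: 0.253
t 11.98 p [ 431.7 -166.7   43.7] yaw 0.74 tilt [-0.09  0.07] F [-0.4 -0.3 -0.9] op 0.253 q [ -35.   37.  113.    0.   30. -126.]
shift [ 1.7 -0.3  2.3] turn [ 0.07 -0.09 -0.26]
```

```bash
python3 -m jog '[[[0,0,1],[0,0,0],1],[[0,0,2],[0,0,0],1],[[0,0,2.5],[0,0,0],1],[[0,0,2.5],[0,0,0],1],[[0,0,2.5],[0,0,0],1]]'
python3 go.py 430 -167 41.4 1
```

```text
time_s: 12.4
position: [0.4323, -0.1675, 0.0421]
tcp_rot: [[-1.0, -0.012, 0.0], [-0.012, 1.0, -0.0], [-0.0, -0.0, -1.0]]
force: [0.0, 0.1, -1.7]
opening: 0.251
t 12.4 p [ 432.3 -167.5   42.1] yaw 0.7 tilt [ 0.01 -0.01] F [ 0.   0.1 -1.7] op 0.251 q [ -35.   37.  113.   -0.   30. -126.]
shift [2.3 0.6 0.7] turn [-0.01  0.01 -0.3 ]
```

```bash
python3 -m jog '[[[0,0,0.5],[0,0,0],1],[[0,0,0.8],[0,0,0],1],[[0,0,1],[0,0,0],1],[[0,0,1],[0,0,0],1],[[0,0,1],[0,0,0],1]]'
python3 go.py 430 -167 41.4 1
```

```text
time_s: 12.82
position: [0.4324, -0.1677, 0.0413]
tcp_rot: [[-1.0, -0.012, 0.0], [-0.012, 1.0, -0.0], [-0.0, -0.0, -1.0]]
force: [0.9, 1.2, 2.1]
opening: 0.247
t 12.82 p [ 432.4 -167.7   41.3] yaw 0.69 tilt [ 0.02 -0.01] F [0.9 1.2 2.1] op 0.247 q [ -35.   37.  113.    0.   30. -126.]
shift [ 2.4  0.7 -0.1] turn [-0.01  0.02 -0.31]
```

It's on the bench: the force reversed to +2.1 N. I'll open, then rise.

```bash
python3 -m jog '[[[0,0,0],[0,0,0],0],[[0,0,0],[0,0,0],0],[[0,0,0],[0,0,0],0],[[0,0,0],[0,0,0],0],[[0,0,0],[0,0,0],0],[[0,0,0],[0,0,0],0],[[0,0,0],[0,0,0],0],[[0,0,0],[0,0,0],0],[[0,0,0],[0,0,0],0],[[0,0,0],[0,0,0],0],[[0,0,0],[0,0,0],0],[[0,0,0],[0,0,0],0]]'
python3 -m jog '[[[0,0,-10],[0,0,0],0],[[0,0,-25],[0,0,0],0],[[0,0,-50],[0,0,0],0],[[0,0,-80],[0,0,0],0],[[0,0,-110],[0,0,0],0],[[0,0,-140],[0,0,0],0],[[0,0,-160],[0,0,0],0],[[20,30,-160],[0,0,0],0],[[20,60,-160],[0,0,0],0],[[20,90,-160],[0,0,0],0],[[20,130,-160],[0,0,0],0],[[20,170,-160],[0,0,0],0]]'
python3 -m jog '[[[0,40,0],[0,0,0],0],[[0,80,0],[0,0,0],0],[[0,110,0],[0,0,0],0],[[0,130,0],[0,0,0],0],[[0,130,0],[0,0,0],0],[[0,130,0],[0,0,0],0]]'
python3 - <<'E'
from h import *
im1=vision.capture("top")[150:275,235:335,::-1];im2=vision.capture("scene")[150:275,200:300,::-1]
cv2.imwrite("pics/c9.png",cv2.resize(np.hstack([im1,im2]),None,fx=4,fy=4,interpolation=cv2.INTER_CUBIC))
E
```

```text
time_s: 13.82
position: [0.4323, -0.1676, 0.0411]
tcp_rot: [[-1.0, -0.012, 0.0], [-0.012, 1.0, -0.0], [-0.0, -0.0, -1.0]]
force: [-0.3, -1.0, 0.1]
opening: 0.988
time_s: 14.82
position: [0.4099, 0.0032, 0.2013]
tcp_rot: [[-1.0, -0.01, 0.001], [-0.01, 1.0, -0.0], [-0.001, -0.0, -1.0]]
force: [0.6, 0.2, -0.4]
opening: 1.0
time_s: 15.32
position: [0.4082, 0.1328, 0.201]
tcp_rot: [[-1.0, -0.015, -0.0], [-0.015, 1.0, -0.0], [0.0, -0.0, -1.0]]
force: [0.5, 0.3, -0.1]
opening: 1.001
```

View pics/c9.png

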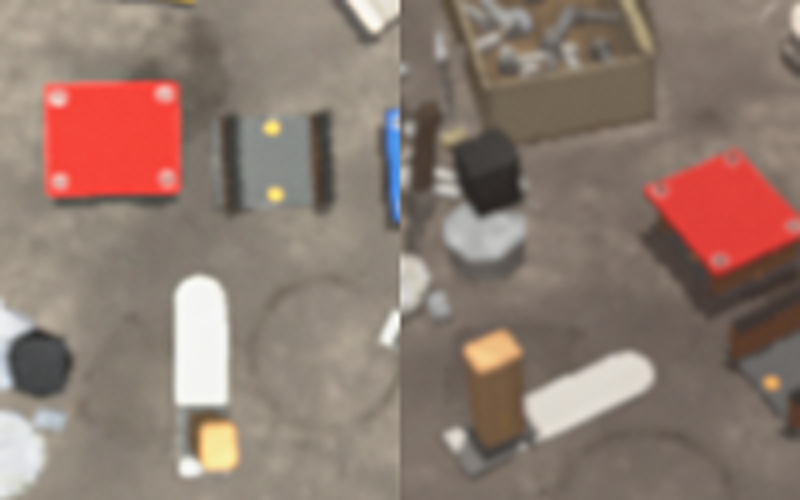

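The red plate is square on its rack. The lifter lies flat on the bench (grip at (217,445), nose at (201,276)) and the arm is clear.

```bash
python3 -c "
from rig import bot
print(bot.hand_in())"
```

```text
the job is handed in; nothing more can be done
None
```

The red plate is now on the rack that was empty, and the job is handed in at about 15.5 s of the 48 s allowed. I gripped the large lifter by its wooden grip and carried the plate over on the blade. Then I drew the blade out and laid the lifter flat on the bench, close to where it started.

- **Plate position:** the top camera puts the plate's centre at (620.8, -107.7) mm. The rack is at about (621, -108), so the two agree to within roughly 1 mm. The plate's yaw is about 1.5° and the rack's about 1°.
- **Camera disagreement:** the scene camera reads the plate's y about 3 mm lower than the top camera. It shows a similar offset for the rack, so I take that as calibration, and the plate still comes out centred in both views to about 1 mm.
- **Forces:** the highest wrist force I read was about 4 N, though I only saw readings at the end of each move.
- **Blue plate:** I never went near it. I did not re-measure it at the end; only its edge shows in the final crop, in the same place as before.
- **Release:** the gripper was open and clear of everything at the end.

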